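# Unload the green-capped tubes from the tube rocker's spring clips

## Robot

A 6-joint arm with a two-finger parallel gripper is mounted at the origin on a cart in front of the work surface, level with it; the furniture and walls round the work are solid. World frame = base frame: x ahead of the robot, y to its left, z up, the work surface at z = 0. Lengths are in mm, angles in rad, forces in N, time in s.
With the tool pointing down it reaches from about 275 to 750 mm from the base axis. Payload 10.2 kg.
Tool frame: the origin (TCP) lies midway between the tips of the shut fingers; the grasp point (between the pads) lies 19 mm behind it; z points along the fingers, y is the direction in which the jaws open and shut (so a half turn about z gives the same grasp; the last joint's range is limited). The gripper opens to 85 mm and grips with 20 to 120 N. Pads are 22 mm wide; open, the fingers measure 114 mm over their backs; the gripper's body (76 mm by 85 mm) begins 54 mm behind the grasp point. The pads swing forward as they close: fully open they stand 13 mm farther back than shut.
Start: joints at [0.893, 0.313, 1.498, -0, 1.331, -0.223], TCP at [230.636, 471.633, 231.294] pointing down, gripper open.
Joint ranges: [-2.94, 2.94], [-0.97, 2.17], [0.19, 2.56], [-1.23, 4.37], [0.02, 3.11], [-2.88, 2.88]. Speed limits (rad/s): [2.39, 2.39, 3.01, 3.14, 3.14, 3.14].

## Interface

Orientations are given as a unit quaternion [w, x, y, z].
In Python, from rig import sense, optics, ctrl gives the robot as it stands.
- The arm moves only by the tool play_rows, never from a script. Its argument "plan" is a list of rows, each a list of 7 numbers: the shift along the world's x, y, z in mm, then the turn, a rotation vector about the world's x, y, z in rad, then the opening, from -1 (shut) to 1 (fully open), so that 0 is half open. A call has 1 to 5 rows; each row shifts and turns the pose as measured when the row begins; what a row does not reach is not made up. A row lasts 1/12 s, in which the tool goes at most 41.7 mm and 7.16 degrees, less where a joint would pass 70% of its speed; a pose out of reach is approached as far as the arm can. A call is refused whole if a number of a shift passes 41.7 or a number of a turn 0.125, either way. A call with a gripper value outside its range is refused whole. The fingers move at their own pace and stop on an object; "grip_force" is the grip in N (left out, the last holds). Time passes only in rows, so rows that do not move let the fingers close. It gives the time, the measured TCP pose, the force and the opening at its end, in the units of the state.
- sense(): the state, without advancing time (a new reading comes with each control period).
- optics.capture(name): name is "scene" or "side" or "wrist"; returns a dict with "img" (384x512x3 uint8, blue, green, red), "fx", "fy", "cx", "cy" (pixels), "world_to_cam" (4x4, takes a point from world to camera coordinates). Camera axes: x right, y up, looking along -z (the intrinsics and any distortion apply to the point x, -y, -z); pixel columns grow to the right and rows downward; lengths in mm; the calibration is good to about 2 mm. A picture is of the moment at which its call begins. There is no depth.
- ctrl.finish_job(): hands the job in, once; it reports no verdict.
The state is a dict: "time_s": time; "joints": joint angles; "dq": joint speeds; "tau": joint torques, N m; "eef_pos": TCP position; "ee_rot": TCP orientation; "force": force on the tool from outside, world axes, zero at the start; "wrist_torque": the same for the moment, N m; "grip_width": opening from 0.0 (shut) to 1.0 (fully open).
Only numpy, scipy, OpenCV 4.12 (cv2) and the standard library are available. Lean on these libraries where they do the work, as an engineer would, in place of code of your own. Each camera call takes 0.05 s, during which the arm holds its last target. There are 200 camera calls.

## Task

The tube rocker has stopped. Pull the two green-capped tubes up out of its spring clips, one at a time, and lay each flat on the floor of the yellow tray. Leave the blue-capped tube in its clip.

Things in the scene. Friction and masses are not known exactly. Their poses are not given: they have to be found in the camera images.
- green_1: capped 50 ml centrifuge tube with a green screw cap, whitish, 102 mm long, body 28 mm diameter, cap 34 mm diameter and 16 mm long, 45 g. Origin on its axis at the pointed tip; z runs along the axis to the cap; cylindrical from 25 to 86 mm. Starts lying level in a spring clip of the tube rocker, axis 109 mm above the worktop, 34 mm above the rocker's platform. Goes into the tray.
- green_2: second green-capped tube, same size, frame and height. Goes into the tray. Each clip holds a tube by two pairs of steel prongs, 22 to 30 mm either side of a point 52 mm from the tip; the 44 mm between them is free for fingers closing level across the tube. Prongs end 132 mm above the worktop. Their lips hook 3 mm over the tube; a straight upward pull of 5 to 15 N frees it within 35 mm.
- blue: tube of the same size and frame with a blue screw cap, in the rocker's third clip; it must stay there. The three tubes lie parallel, 76 mm apart, in an order that varies, all caps the same way. The rocker is a fixed white box with a metal platform, 250 x 124 mm.
- tray: fixed yellow open plastic tray, 200 (its x) by 150 (its y) mm outside, walls 4 mm thick with a rolled rim, the rim 36 mm high, inner floor 4 mm above the worktop. Origin at the centre of its underside, z up. There is room for two tubes side by side, each along the tray's y axis, centred about 42 mm to either side of the middle.

How it is judged:
By the outcome, as a careful person would: the job done as asked, in the order asked, and still so for the second after the job is handed in, with the robot touching nothing.
It also fails if it takes over 59 s, if anything falls off the work surface, if the arm or the gripper's body presses on something with over 40 N, if the wrist force passes 120 N, or if a joint passes its speed limit or range.

## Working session

There is one attempt and no reset: what is moved stays moved. The work goes in short steps, Python scripts to look and compute and a tool call to move; the robot and the scene stay as the last step left them, time stands still between calls to the robot, and variables do not carry over. Pictures are saved under pics/ and viewed, about 8 in all and at most 12, crops included, and the job is handed in when it is done.

Besides the shell and the picture viewer there is one more tool, called after "Request:" by a JSON object that holds its "fn" and its "kwargs", one argument or row to a line. play_rows: Moves the arm, as the interface text tells. Its arguments: {"type":"object","properties":{"plan":{"type":"array"},"grip_force":{"type":"number"}},"required":["plan"]}

```bash
mkdir -p pics; ls
cat > h.py <<'E'
import numpy as np, cv2
from rig import sense, optics, ctrl
def cap(n,f=None):
    c=optics.capture(n)
    if f: cv2.imwrite('pics/'+f,c['img'])
    return c
def ray(c,u,v):
    d=np.array([(u-c['cx'])/c['fx'],-(v-c['cy'])/c['fy'],-1.])
    M=np.array(c['world_to_cam']);R=M[:3,:3];o=-R.T@M[:3,3]
    return o,R.T@d
def at(c,u,v,z):
    o,d=ray(c,u,v); return o+d*(z-o[2])/d[2]
def proj(c,p):
    M=np.array(c['world_to_cam']);q=M[:3,:3]@np.array(p,float)+M[:3,3]
    return c['cx']+c['fx']*q[0]/-q[2], c['cy']+c['fy']*-q[1]/-q[2]
E
python3 - <<'E'
from h import *
a=cap('scene');b=cap('side');w=cap('wrist')
print([k for k in a],sense())
for c in(a,b,w):print(c['fx'],c['cx'],c['cy'],ray(c,256,192), {k:v for k,v in c.items() if k not in('img','world_to_cam')})
import pickle;pickle.dump((a,b,w),open('c0.pkl','wb'))
cv2.imwrite('pics/a.png',cv2.resize(a['img'],(800,600)))
cv2.imwrite('pics/bw.png',cv2.resize(np.hstack([b['img'],w['img']]),(800,300)))
E
```

```text
pics
['img', 'fx', 'fy', 'cx', 'cy', 'world_to_cam'] {'time_s': 0.15, 'joints': array([ 8.92615309e-01,  3.13327244e-01,  1.49823436e+00,  1.94369356e-06,
        1.33098174e+00, -2.23379047e-01]), 'dq': array([ 0.00020782, -0.00291566, -0.00303951, -0.00040791,  0.00064294,
       -0.00035562]), 'tau': array([ 1.27162715e-03, -4.12365603e+01, -2.59797817e+01, -9.53395306e-05,
        3.17363476e-03, -1.91321732e-05]), 'eef_pos': array([230.50966678, 471.48936356, 230.87419952]), 'ee_rot': array([-2.07942688e-04,  2.25446383e-01,  9.74255461e-01, -4.27451525e-04]), 'force': array([-0.18417962,  0.69962518, -0.14744307]), 'wrist_torque': array([-0.05699295,  0.01298284,  0.00539238]), 'grip_width': 0.9970908120648118}
401.3938561254038 252.43246325885957 186.8085432743021 (array([  47.09984538, -546.73349419,  643.97253723]), array([ 0.59317174,  0.44688574, -0.6698408 ])) {'fx': 401.3938561254038, 'fy': 401.3938561254038, 'cx': 252.43246325885957, 'cy': 186.8085432743021}
495.1997164201638 251.7079471006976 188.04791676044061 (array([264.73072345, 402.21205632, 668.71109693]), array([ 0.34113407, -0.65188773, -0.67735422])) {'fx': 495.1997164201638, 'fy': 495.1997164201638, 'cx': 251.7079471006976, 'cy': 188.04791676044061}
312.6381805602392 257.79705290896106 194.82030912194577 (array([161.2025832 , 505.53514466, 373.75715432]), array([ 0.2643675 , -0.13636194, -0.954793  ])) {'fx': 312.6381805602392, 'fy': 312.6381805602392, 'cx': 257.79705290896106, 'cy': 194.82030912194577}
```

View pics/a.png

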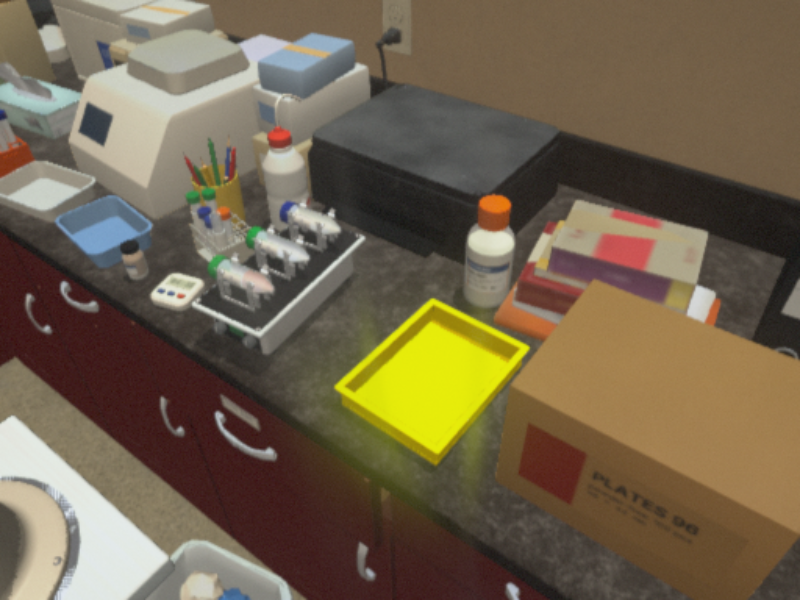

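View pics/bw.png

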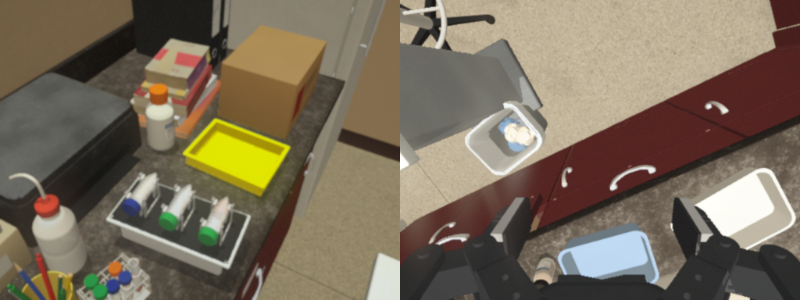

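The scene view shows three tubes on the rocker: green caps at about (225,268) and (260,242), blue at (293,215). The yellow tray has rim corners near (340,388), (432,303), (527,350) and (437,460), all in 800x600 pixels. The side view shows the same layout, and the order by x is green, green, blue. Next I measure by colour segmentation.

```bash
cat > m.py <<'E'
from h import *
import pickle
a,b,w=pickle.load(open('c0.pkl','rb'))
def tri(p,q):
    o1,d1=ray(a,*p);o2,d2=ray(b,*q)
    s=np.linalg.lstsq(np.c_[d1,-d2],o2-o1,rcond=None)[0]
    x,y=o1+d1*s[0],o2+d2*s[1]; return (x+y)/2,np.linalg.norm(x-y)
def blobs(c,lo,hi,amin):
    m=cv2.inRange(cv2.cvtColor(c['img'],cv2.COLOR_BGR2HSV),lo,hi)
    n,l,s,ce=cv2.connectedComponentsWithStats(m)
    return [(s[i,4],ce[i].round(1),s[i,:4]) for i in range(1,n) if s[i,4]>amin],l
for nm,c in(('scene',a),('side',b)):
    for col,lo,hi,am in(('green',(50,100,40),(80,255,255),60),('blue',(108,100,40),(130,255,255),60),('yellow',(24,180,90),(34,255,255),3000)):
        bl,l=blobs(c,lo,hi,am)
        for s,ce,bb in bl:
            print(nm,col,s,ce,bb, at(c,*ce,109).round() if col!='yellow' else '')
    bl,l=blobs(c,(24,180,90),(34,255,255),3000)
    m=cv2.inRange(cv2.cvtColor(c['img'],cv2.COLOR_BGR2HSV),(24,180,90),(34,255,255))
    n,l,s,ce=cv2.connectedComponentsWithStats(m);k=1+np.argmax(s[1:,4])
    h=cv2.convexHull(np.argwhere(l==k)[:,::-1].astype(np.int32))
    p=cv2.approxPolyDP(h,6,True)[:,0]
    print(p.tolist())
    for q in p: print(at(c,*q,36).round(),at(c,*q,0).round())
A=a['img'][110:230,110:250];B=b['img'][200:360,130:330]
cv2.imwrite('pics/c.png',np.hstack([cv2.resize(A,(420,360),interpolation=2),cv2.resize(B,(375,300),interpolation=2)[:,:] if 0 else cv2.resize(B,(380,360),interpolation=2)]))
E
python3 m.py
```

```text
scene green 66 [161.2 150.1] [158 145  10  13] [509.  69. 109.]
scene green 66 [136.9 169.1] [133 164  11  13] [430.  61. 109.]
scene yellow 7233 [276.  241.9] [214 191 125 107] 
[[338, 222], [279, 297], [214, 248], [276, 191]]
[ 610. -335.   36.] [ 644. -322.    0.]
[ 389. -336.   36.] [ 409. -324.    0.]
[ 406. -172.   36.] [ 427. -150.    0.]
[ 615. -176.   36.] [ 648. -154.    0.]
side green 413 [214.9 282.9] [203 272  25  23] [506.  55. 109.]
side green 456 [265.8 302.2] [253 291  27  24] [429.  48. 109.]
side green 601 [122.  366.6] [107 350  31  34] [535. 215. 109.]
side green 217 [ 21.7 373.6] [  9 363  30  21] [632. 281. 109.]
side green 123 [ 78.1 375.5] [ 75 364   8  20] [573. 250. 109.]
side blue 334 [167.4 264.7] [157 255  22  21] [581.  62. 109.]
side blue 191 [ 40.1 364.4] [ 26 347  31  37] [622. 262. 109.]
side blue 440 [151.6 360.5] [136 347  32  29] [510. 191. 109.]
side yellow 7777 [302.8 199.2] [234 152 137 100] 
[[370, 187], [332, 251], [239, 209], [234, 196], [274, 152]]
[ 402. -331.   36.] [ 409. -372.    0.]
[ 403. -144.   36.] [ 411. -175.    0.]
[ 588. -151.   36.] [ 606. -183.    0.]
[ 613. -176.   36.] [ 633. -209.    0.]
[ 610. -333.   36.] [ 630. -374.    0.]
```

View pics/c.png

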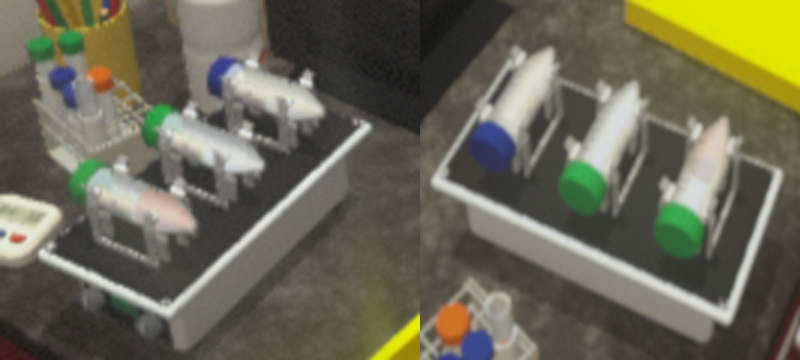

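The crop shows the two green-capped tubes and the blue one with caps towards +y. Tips are at about (197,229), (264,166) and (324,108) in the left panel, and (725,122), (633,88) and (551,50) in the right panel.

```bash
cat > m2.py <<'E'
import io,contextlib
with contextlib.redirect_stdout(io.StringIO()):
    from m import *
for p,q in(((175.7,186.3),(290.5,254.2)),((198,165.3),(242.1,239)),((218,146),(199,222))):
    print('tip',tri(p,q),at(a,*p,109).round(),at(b,*q,109).round())
for p,q in(((136.9,169.1),(265.8,302.2)),((161.2,150.1),(214.9,282.9))):
    print('cap',tri(p,q))
# rocker platform corners seen: panel A (42,255),(172,308),(368,125); panel B (782,175),(728,315),(438,182)
for x,y in((42,255),(172,308),(368,125)): print('A',at(a,x/3+110,y/3+110,75).round())
for x,y in((782,175),(728,315),(438,182)): print('B',at(b,(x-420)/1.9+130,y/2.25+200,75).round())
E
python3 m2.py
```

```text
tip (array([439.10677604, -46.02382708, 107.49201203]), np.float64(2.128496669844712)) [439. -47. 109.] [438. -44. 109.]
tip (array([516.19416024, -36.18668454, 107.49165736]), np.float64(2.972430808430202)) [517. -37. 109.] [514. -34. 109.]
tip (array([590.27835306, -29.71772683, 112.13223768]), np.float64(4.137251799474357)) [596. -26. 109.] [590. -31. 109.]
cap (array([426.47883172,  52.80601225, 116.06708307]), np.float64(1.8519616894822524))
cap (array([502.40336902,  60.03276234, 116.65275082]), np.float64(0.18579044239807688))
A [380.  54.  75.]
A [397. -59.  75.]
A [634. -36.  75.]
B [389. -53.  75.]
B [381.  62.  75.]
B [618.  87.  75.]
```

Request:
{"fn": "play_rows", "kwargs": {
  "plan": [
    [15,-35,0,0,0,-0.11,0.2],
    [15,-35,0,0,0,-0.11,0.2],
    [15,-35,0,0,0,-0.11,0.2],
    [15,-35,0,0,0,-0.11,0.2],
    [15,-35,0,0,0,-0.11,0.2]
  ],
  "grip_force": 60
}}

```text
time_s: 0.57
eef_pos: [303.7, 294.1, 228.7]
ee_rot: [-0.001, 0.486, 0.874, -0.001]
force: [1.0, -0.4, 0.3]
grip_width: 0.597
```

Request:
{"fn": "play_rows", "kwargs": {
  "plan": [
    [16,-36,0,0,0,-0.11,0.2],
    [16,-36,0,0,0,-0.11,0.2],
    [16,-36,0,0,0,-0.11,0.2],
    [16,-36,0,0,0,-0.11,0.2],
    [16,-36,0,0,0,0,0.2]
  ]
}}

```text
time_s: 0.98
eef_pos: [384.1, 105.1, 228.7]
ee_rot: [-0.001, 0.675, 0.738, -0.0]
force: [1.1, 0.7, -0.3]
grip_width: 0.602
```

Request:
{"fn": "play_rows", "kwargs": {
  "plan": [
    [16,-36,0,0,0,0,0.2],
    [16,-36,0,0,0,0,0.2],
    [16,-36,0,0,0,0,0.2],
    [0,0,0,0,0,0,0.2]
  ]
}}

```text
time_s: 1.32
eef_pos: [434.5, -14.3, 228.6]
ee_rot: [-0.0, 0.678, 0.735, -0.0]
force: [0.0, 1.7, -0.6]
grip_width: 0.599
```

Run:
```python
from h import *
import pickle
w=cap('wrist');s=sense();pickle.dump((w,s),open('w1.pkl','wb'))
print(s['eef_pos'],s['ee_rot'],s['time_s'])
from scipy.spatial.transform import Rotation as R
q=s['ee_rot'];print(R.from_quat([*q[1:],q[0]]).as_matrix().round(3))
im=w['img'].copy()
for x,y in((439,-45.5),(428,57),(433.3,6.7),(516,-36),(505,66),(590,-30)):
    u,v=proj(w,(x,y,109));cv2.drawMarker(im,(int(u),int(v)),(0,0,255),0,10);print(round(u),round(v))
cv2.imwrite('pics/w1.png',cv2.resize(im,(800,600)))
```

```text
[433.49241489 -12.03831642 228.49200748] [-1.30590920e-03  6.77638393e-01  7.35394092e-01 -1.77693045e-04] 1.3667
[[-0.082  0.997 -0.002]
 [ 0.997  0.082  0.002]
 [ 0.002 -0.002 -1.   ]]
259 221
256 103
257 164
345 218
352 99
427 218
```

View pics/w1.png

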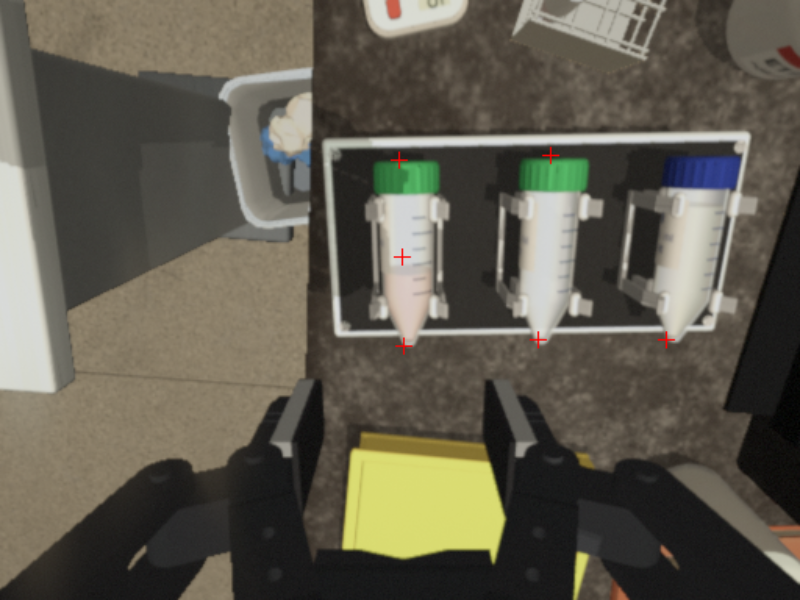

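The wrist view shows tube 1 (green) with its tip at (410,345) and mid-body at (409,250). Tube 2 (green) has its tip at (541,341) and mid-body at (548,250), and blue is on the right. The predicted marks are within a few mm.

Run:
```python
from h import *
import pickle
w,s=pickle.load(open('w1.pkl','rb'))
for n,pts in(('t1',((410,345),(408.5,250),(407,176))),('t2',((541,341),(548,250),(553.5,174))),('blue',((674,341),(687,250),(702,172)))):
    P=np.array([at(w,u/1.5625,v/1.5625,109)[:2] for u,v in pts]);d=P[2]-P[0]
    print(n,P.round(1).tolist(),'yaw',np.degrees(np.arctan2(-d[0],d[1])).round(1))
```

```text
t1 [[442.2, -44.9], [436.6, 10.7], [432.5, 49.5]] yaw 5.8
t2 [[517.4, -36.3], [512.3, 16.8], [508.3, 56.7]] yaw 5.6
blue [[594.1, -30.1], [587.8, 22.9], [585.0, 63.9]] yaw 5.5
```

Request:
{"fn": "play_rows", "kwargs": {
  "plan": [
    [2.5,19,-20,0,0,0.02,0.2],
    [0,0,-25,0,0,0,0.2],
    [0,0,-25,0,0,0,0.2],
    [0,0,0,0,0,0,0.2]
  ]
}}

```text
time_s: 1.7
eef_pos: [435.3, 9.3, 156.8]
ee_rot: [-0.001, 0.67, 0.742, 0.001]
force: [-1.0, 0.4, -0.7]
grip_width: 0.599
```

Run:
```python
from h import *
s=sense();print(s['eef_pos'],s['ee_rot'],s['force'])
cv2.imwrite('pics/w2.png',cv2.resize(cap('wrist')['img'],(640,480)))
```

```text
[435.29111736   9.27306228 156.81294186] [-6.74521388e-04  6.70356154e-01  7.42038975e-01  5.76587088e-04] [-1.0305115   0.39918911 -0.66121515]
```

View pics/w2.png

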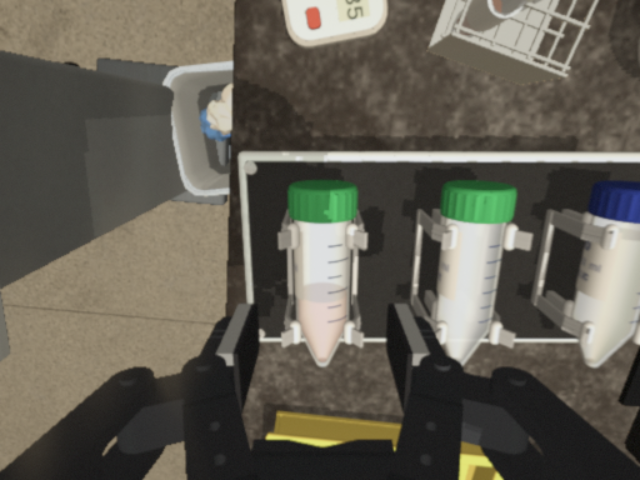

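Tube 1 at x≈323 is centred between the fingers (255 and 390) and runs parallel to them. I'm descending and closing.

Request:
{"fn": "play_rows", "kwargs": {
  "plan": [
    [0.5,-2,-25,0,0,0,0.2],
    [0,0,-25,0,0,0,0.2],
    [0,0,-12,0,0,0,0.2],
    [0,0,0,0,0,0,0.2]
  ]
}}

```text
time_s: 2.08
eef_pos: [439.5, 8.5, 101.4]
ee_rot: [0.005, 0.669, 0.743, 0.004]
force: [0.2, 0.5, 1.0]
grip_width: 0.603
```

Request:
{"fn": "play_rows", "kwargs": {
  "plan": [
    [-3,-1,-7,0,0,0,0.2],
    [0,0,0,0,0,0,0.2]
  ]
}}

```text
time_s: 2.25
eef_pos: [437.4, 7.8, 96.5]
ee_rot: [0.006, 0.669, 0.744, 0.004]
force: [-0.5, -0.7, -0.9]
grip_width: 0.602
```

Run:
```python
from h import *
s=sense();print(s['eef_pos'],s['ee_rot'],s['force'],s['wrist_torque'],s['joints'],s['dq'])
cv2.imwrite('pics/w3.png',np.hstack([cv2.resize(cap(n)['img'],(400,300)) for n in('scene','side')]))
```

```text
[437.40680038   7.83172355  96.50632868] [0.0062051  0.66865582 0.74353311 0.00440606] [-0.51825944 -0.72014643 -0.90032603] [-0.00320149  0.00019669  0.02207066] [-0.25243767  0.28626073  1.93096948  0.00264319  0.90928695 -0.35999077] [ 0.01290756 -0.0403023  -0.06299626  0.00213403  0.04430523  0.00744441]
```

View pics/w3.png

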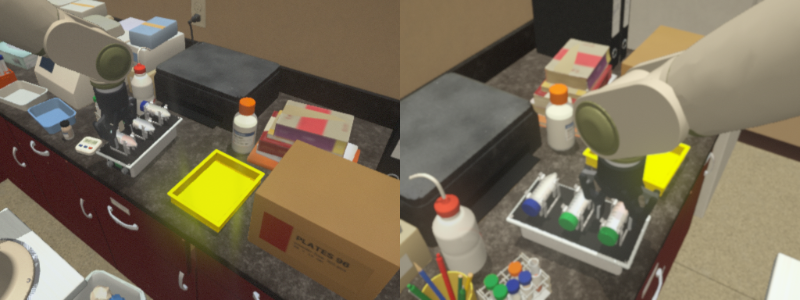

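The gripper sits over tube 1 with no contact force. I'm trimming slightly and closing.

Request:
{"fn": "play_rows", "kwargs": {
  "plan": [
    [-0.5,-0.5,-2,0,0,0,-1],
    [0,0,0,0,0,0,-1],
    [0,0,0,0,0,0,-1],
    [0,0,0,0,0,0,-1],
    [0,0,0,0,0,0,-1]
  ],
  "grip_force": 60
}}

```text
time_s: 2.77
eef_pos: [435.5, 6.6, 97.1]
ee_rot: [0.006, 0.668, 0.744, 0.003]
force: [1.3, -0.9, -4.5]
grip_width: 0.311
```

Request:
{"fn": "play_rows", "kwargs": {
  "plan": [
    [0,0,10,0,0,0,-1],
    [0,0,10,0,0,0,-1],
    [0,0,12,0,0,0,-1],
    [0,0,15,0,0,0,-1],
    [0,0,20,0,0,0,-1]
  ]
}}

```text
time_s: 3.18
eef_pos: [433.8, 7.2, 163.1]
ee_rot: [0.002, 0.668, 0.744, 0.001]
force: [0.0, 0.7, -0.3]
grip_width: 0.311
```

Request:
{"fn": "play_rows", "kwargs": {
  "plan": [
    [0,0,20,0,0,0,-1],
    [4,-30,10,0,0,-0.03,-1],
    [4,-36,0,0,0,-0.03,-1],
    [5,-38,0,0,0,-0.03,-1],
    [5,-38,0,0,0,-0.02,-1]
  ]
}}

```text
time_s: 3.6
eef_pos: [453.8, -134.7, 200.8]
ee_rot: [0.008, 0.706, 0.708, 0.004]
force: [0.8, 0.7, -0.1]
grip_width: 0.312
```

Request:
{"fn": "play_rows", "kwargs": {
  "plan": [
    [5,-38,0,0,0,0,-1],
    [4,-38,0,0,0,0,-1],
    [4,-30,0,0,0,0,-1],
    [0,0,0,0,0,0,-1]
  ]
}}

```text
time_s: 3.93
eef_pos: [467.3, -252.4, 201.8]
ee_rot: [0.01, 0.708, 0.706, 0.004]
force: [0.2, -0.9, -0.0]
grip_width: 0.31
```

Run:
```python
from h import *
s=sense();print(s['eef_pos'],s['ee_rot'],s['force'],s['grip_width'])
w,b,a=cap('wrist'),cap('side'),cap('scene')
import pickle;pickle.dump((a,b,w,s),open('t1.pkl','wb'))
cv2.imwrite('pics/w4.png',np.hstack([cv2.resize(c['img'],(400,300)) for c in(w,a)]))
```

```text
[ 467.31299292 -252.38459341  201.83079598] [0.01045169 0.70814011 0.70598123 0.00434203] [ 0.22549825 -0.86273438 -0.03746021] 0.3100395160687788
```

View pics/w4.png

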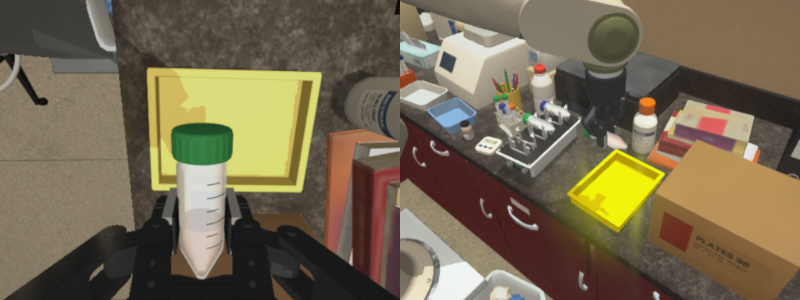

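The wrist view shows tube 1 held level with its cap towards +y. The tray rim corners are at (149,69), (321,72), (309,191) and (153,190) in the left panel.

Run:
```python
from h import *
import pickle
from scipy.spatial.transform import Rotation as R
a,b,w,s=pickle.load(open('t1.pkl','rb'))
for u,v in((149,69),(321,72),(309,191),(153,190)): print(at(w,u*1.28,v*1.28,36).round(1))
q=s['ee_rot'];r=R.from_quat([*q[1:],q[0]])
print((R.from_quat([2**-.5,2**-.5,0,0])*r.inv()).as_rotvec())
```

```text
[ 409.9 -170.2   36. ]
[ 617.  -174.3   36. ]
[ 624.1 -334.6   36. ]
[ 404.2 -329.9   36. ]
[0.00864055 0.02092193 0.00305319]
```

Request:
{"fn": "play_rows", "kwargs": {
  "plan": [
    [0,-1,-35,0.009,0.021,0,-1],
    [0,0,-35,0,0,0,-1],
    [0,0,-35,0,0,0,-1],
    [0,0,-25,0,0,0,-1],
    [0,0,0,0,0,0,-1]
  ]
}}

```text
time_s: 4.5
eef_pos: [468.6, -241.6, 71.2]
ee_rot: [0.002, 0.704, 0.71, 0.001]
force: [0.9, 0.7, -1.6]
grip_width: 0.307
```

```bash
cat > tilt.py <<'E'
from h import *
from scipy.spatial.transform import Rotation as R
s=sense();q=s['ee_rot'];r=R.from_quat([*q[1:],q[0]])
print(s['time_s'],s['eef_pos'].round(1),s['force'].round(1),s['grip_width'])
print((R.from_quat([2**-.5,2**-.5,0,0])*r.inv()).as_rotvec().round(4))
E
python3 tilt.py
```

```text
4.5 [ 468.6 -241.6   71.2] [ 0.9  0.7 -1.6] 0.30742749222632093
[ 0.0014  0.005  -0.0084]
```

Request:
{"fn": "play_rows", "kwargs": {
  "plan": [
    [0,-11,-10,0,0,-0.008,-1],
    [0,0,-14,0,0,0,-1],
    [0,0,-14,0,0,0,-1],
    [0,0,0,0,0,0,-1]
  ]
}}

```text
time_s: 4.83
eef_pos: [470.8, -249.1, 36.9]
ee_rot: [0.004, 0.705, 0.709, 0.002]
force: [-0.3, 1.2, -0.4]
grip_width: 0.314
```

```bash
python3 tilt.py
```

```text
4.8333 [ 470.8 -249.1   36.9] [-0.3  1.2 -0.4] 0.3143180660169294
[ 0.0032  0.008  -0.0064]
```

Request:
{"fn": "play_rows", "kwargs": {
  "plan": [
    [-2,-4,-8,0.003,0.008,-0.006,-1],
    [0,-2,-8,0,0,0,-1],
    [0,0,-6,0,0,0,-1],
    [0,0,0,0,0,0,-1]
  ]
}}

```text
time_s: 5.17
eef_pos: [471.0, -255.3, 18.2]
ee_rot: [0.003, 0.706, 0.708, 0.0]
force: [-0.8, -0.6, -0.8]
grip_width: 0.307
```

```bash
python3 tilt.py
```

```text
5.1667 [ 471.  -255.3   18.2] [-0.8 -0.6 -0.8] 0.30721657707742567
[ 0.0041  0.0042 -0.0026]
```

Request:
{"fn": "play_rows", "kwargs": {
  "plan": [
    [0,0,-4,0,0,0,-1],
    [0,0,-3,0,0,0,-1],
    [0,0,0,0,0,0,-1]
  ]
}}

```text
time_s: 5.42
eef_pos: [471.4, -255.5, 11.4]
ee_rot: [0.004, 0.706, 0.708, 0.0]
force: [0.5, -0.2, -0.5]
grip_width: 0.313
```

Request:
{"fn": "play_rows", "kwargs": {
  "plan": [
    [0,0,-2,0,0,0,-1],
    [0,0,0,0,0,0,-1]
  ]
}}

```text
time_s: 5.58
eef_pos: [471.5, -255.6, 9.3]
ee_rot: [0.004, 0.706, 0.708, 0.0]
force: [-0.1, -0.3, -1.2]
grip_width: 0.31
```

Request:
{"fn": "play_rows", "kwargs": {
  "plan": [
    [0,0,-1,0,0,0,-0.25],
    [0,0,0,0,0,0,-0.2],
    [0,0,0,0,0,0,-0.1],
    [0,0,0,0,0,0,0],
    [0,0,0,0,0,0,0]
  ]
}}

```text
time_s: 6.0
eef_pos: [471.8, -255.8, 8.7]
ee_rot: [0.004, 0.706, 0.708, 0.0]
force: [-0.4, 0.4, -0.0]
grip_width: 0.496
```

Request:
{"fn": "play_rows", "kwargs": {
  "plan": [
    [0,0,15,0,0,0,0],
    [0,0,25,0,0,0,0.1],
    [0,0,40,0,0,0,0.2],
    [0,0,40,0,0,0,0.2],
    [0,0,30,0,0,0,0.2]
  ]
}}

```text
time_s: 6.42
eef_pos: [467.8, -252.6, 158.0]
ee_rot: [-0.003, 0.706, 0.708, -0.0]
force: [0.4, -0.0, 0.0]
grip_width: 0.598
```

```bash
python3 tilt.py
python3 - <<'E'
from h import *
w,a=cap('wrist'),cap('scene')
cv2.imwrite('pics/w5.png',np.hstack([cv2.resize(c['img'],(400,300)) for c in(w,a)]))
E
```

```text
6.4167 [ 467.8 -252.6  158. ] [ 0.4 -0.   0. ] 0.5983565009974416
[-0.0043 -0.0053 -0.0022]
```

View pics/w5.png

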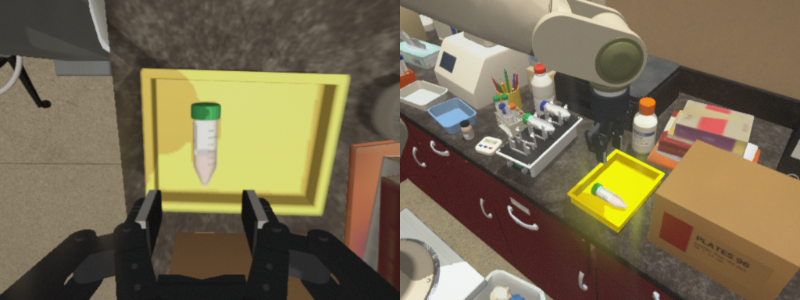

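Tube 1 lies flat in the left slot of the tray, in the wrist panel from (205,103) to (205,187). Tube 2 is next.

Request:
{"fn": "play_rows", "kwargs": {
  "plan": [
    [0,0,30,0,0,0,0.2],
    [5,30,12,0,0,0.02,0.2],
    [6,38,0,0,0,0.02,0.2],
    [6,38,0,0,0,0.02,0.2],
    [6,38,0,0,0,0.02,0.2]
  ]
}}

```text
time_s: 6.93
eef_pos: [491.3, -111.0, 202.3]
ee_rot: [0.001, 0.68, 0.733, -0.0]
force: [0.6, 0.2, -0.6]
grip_width: 0.604
```

Request:
{"fn": "play_rows", "kwargs": {
  "plan": [
    [6,38,0,0,0,0.02,0.2],
    [6,38,0,0,0,0,0.2],
    [5,30,0,0,0,0,0.2],
    [0,0,0,0,0,0,0.2]
  ]
}}

```text
time_s: 7.27
eef_pos: [507.3, 5.7, 199.8]
ee_rot: [-0.001, 0.671, 0.742, -0.0]
force: [0.2, 1.1, 0.6]
grip_width: 0.598
```

```bash
python3 tilt.py
```

```text
7.2667 [507.3   5.7 199.8] [0.2 1.1 0.6] 0.5983188415231295
[-0.0004 -0.0015 -0.1008]
```

Request:
{"fn": "play_rows", "kwargs": {
  "plan": [
    [4.5,9.5,-15,0,0,0,0.2],
    [0,0,-15,0,0,0,0.2],
    [0,0,-14,0,0,0,0.2],
    [0,0,0,0,0,0,0.2]
  ]
}}

```text
time_s: 7.6
eef_pos: [511.3, 17.8, 152.0]
ee_rot: [-0.001, 0.669, 0.743, -0.001]
force: [-0.4, -0.3, -1.0]
grip_width: 0.6
```

```bash
python3 tilt.py
python3 - <<'E'
from h import *
w=cap('wrist')
cv2.imwrite('pics/w6.png',cv2.resize(w['img'],(640,480)))
E
```

```text
7.6 [511.3  17.8 152. ] [-0.4 -0.3 -1. ] 0.6001852237269324
[-0.0005 -0.003  -0.1057]
```

View pics/w6.png

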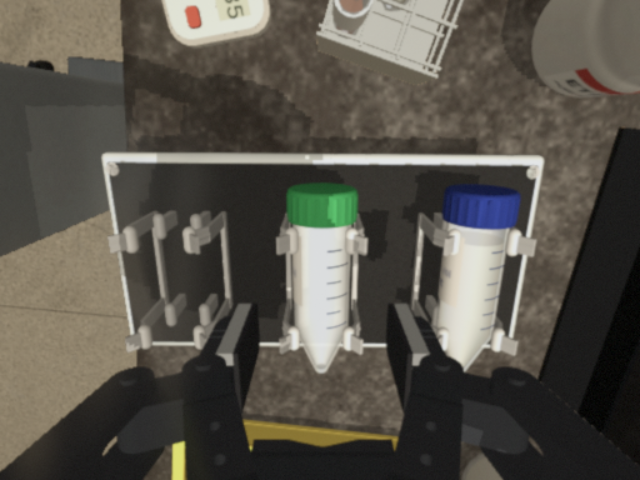

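Tube 2 at x≈321 is centred between the fingers, the first clip is empty and blue is in place. I'm descending.

Request:
{"fn": "play_rows", "kwargs": {
  "plan": [
    [0.5,-2,-18,0,0,0,0.2],
    [0,0,-18,0,0,0,0.2],
    [0,0,-15,0,0,0,0.2],
    [0,0,0,0,0,0,0.2]
  ]
}}

```text
time_s: 7.98
eef_pos: [513.8, 13.6, 103.5]
ee_rot: [0.002, 0.669, 0.743, 0.001]
force: [-1.2, -0.2, -0.4]
grip_width: 0.606
```

```bash
python3 tilt.py
```

```text
7.9833 [513.8  13.6 103.5] [-1.2 -0.2 -0.4] 0.6061500815248628
[ 0.0015  0.0034 -0.1038]
```

Request:
{"fn": "play_rows", "kwargs": {
  "plan": [
    [-1.5,1.5,-7,0,0,0,0.2],
    [0,0,0,0,0,0,0.2]
  ]
}}

```text
time_s: 8.15
eef_pos: [512.9, 14.5, 97.5]
ee_rot: [0.002, 0.67, 0.743, 0.001]
force: [-0.1, -0.3, -0.3]
grip_width: 0.6
```

Request:
{"fn": "play_rows", "kwargs": {
  "plan": [
    [0,0,0,0,0,0,-1],
    [0,0,0,0,0,0,-1],
    [0,0,0,0,0,0,-1],
    [0,0,0,0,0,0,-1],
    [0,0,0,0,0,0,-1]
  ],
  "grip_force": 60
}}

```text
time_s: 8.57
eef_pos: [511.0, 13.9, 99.5]
ee_rot: [0.001, 0.67, 0.743, -0.001]
force: [1.7, -0.4, -6.7]
grip_width: 0.303
```

Request:
{"fn": "play_rows", "kwargs": {
  "plan": [
    [0,0,10,0,0,0,-1],
    [0,0,10,0,0,0,-1],
    [0,0,12,0,0,0,-1],
    [0,0,15,0,0,0,-1],
    [0,0,20,0,0,0,-1]
  ]
}}

```text
time_s: 8.98
eef_pos: [510.3, 14.2, 170.7]
ee_rot: [-0.0, 0.67, 0.743, -0.001]
force: [-0.6, 0.1, -1.6]
grip_width: 0.307
```

Request:
{"fn": "play_rows", "kwargs": {
  "plan": [
    [0,0,25,0,0,0,-1],
    [0,0,10,0,0,0,-1],
    [0,0,0,0,0,0,-1]
  ]
}}

```text
time_s: 9.23
eef_pos: [512.6, 14.1, 216.4]
ee_rot: [0.006, 0.669, 0.743, 0.002]
force: [0.4, -0.5, -0.0]
grip_width: 0.309
```

```bash
python3 tilt.py
```

```text
9.2333 [512.6  14.1 216.4] [ 0.4 -0.5 -0. ] 0.30929931603273825
[ 0.0049  0.0112 -0.1042]
```

Run:
```python
from h import *
import pickle
a,b,w=pickle.load(open('c0.pkl','rb'))
for u,v in((466,295),(488,305),(510,295)): print(at(a,u/1.5625,v/1.5625,0).round())
for z in(150,180): print(z,at(a,495/1.5625,205/1.5625,z).round())
for u,v in((148,145),(162,150),(174,144)): print(at(b,u*1.28,v*1.28,0).round())
for z in(150,180): print(z,at(b,158*1.28,90*1.28,z).round())
```

```text
[ 686. -193.    0.]
[ 686. -232.    0.]
[ 726. -248.    0.]
150 [ 724. -207.  150.]
180 [ 683. -228.  180.]
[ 726. -190.    0.]
[ 685. -192.    0.]
[ 671. -227.    0.]
150 [ 714. -230.  150.]
180 [ 688. -194.  180.]
```

Request:
{"fn": "play_rows", "kwargs": {
  "plan": [
    [3,-30,0,0.005,0.011,-0.02,-1],
    [5,-36,0,0,0,-0.02,-1],
    [5,-36,0,0,0,-0.02,-1],
    [5,-36,0,0,0,-0.02,-1],
    [5,-36,0,0,0,-0.02,-1]
  ]
}}

```text
time_s: 9.65
eef_pos: [536.3, -160.1, 222.0]
ee_rot: [0.004, 0.703, 0.711, 0.003]
force: [-0.1, 0.6, -0.8]
grip_width: 0.307
```

Request:
{"fn": "play_rows", "kwargs": {
  "plan": [
    [5,-36,0,0,0,0,-1],
    [5,-32,0,0,0,0,-1],
    [3,-16,0,0,0,0,-1],
    [0,0,0,0,0,0,-1]
  ]
}}

```text
time_s: 9.98
eef_pos: [548.9, -254.9, 222.8]
ee_rot: [0.005, 0.706, 0.709, 0.003]
force: [-1.1, 0.3, -0.9]
grip_width: 0.308
```

```bash
python3 tilt.py
```

```text
9.9833 [ 548.9 -254.9  222.8] [-1.1  0.3 -0.9] 0.3080822483333432
[ 0.0033  0.0118 -0.0043]
```

Request:
{"fn": "play_rows", "kwargs": {
  "plan": [
    [3,0,-30,0.003,0.012,0,-1],
    [0,0,-30,0,0,0,-1],
    [0,0,-30,0,0,0,-1],
    [0,0,-25,0,0,0,-1],
    [0,0,0,0,0,0,-1]
  ]
}}

```text
time_s: 10.4
eef_pos: [552.2, -253.7, 106.8]
ee_rot: [0.003, 0.706, 0.708, 0.001]
force: [-0.2, 0.6, -0.8]
grip_width: 0.305
```

```bash
python3 tilt.py
```

```text
10.4 [ 552.2 -253.7  106.8] [-0.2  0.6 -0.8] 0.3047422091676248
[ 0.0035  0.0054 -0.0033]
```

Request:
{"fn": "play_rows", "kwargs": {
  "plan": [
    [0,0,-20,0.003,0.005,-0.003,-1],
    [0,0,-20,0,0,0,-1],
    [0,0,-15,0,0,0,-1],
    [0,0,-10,0,0,0,-1],
    [0,0,0,0,0,0,-1]
  ]
}}

```text
time_s: 10.82
eef_pos: [554.7, -251.7, 46.3]
ee_rot: [0.004, 0.706, 0.708, 0.001]
force: [-0.3, -0.4, -0.3]
grip_width: 0.31
```

```bash
python3 tilt.py
```

```text
10.8167 [ 554.7 -251.7   46.3] [-0.3 -0.4 -0.3] 0.31026793015646814
[ 0.0038  0.0062 -0.0032]
```

Request:
{"fn": "play_rows", "kwargs": {
  "plan": [
    [-2,-2,-12,0.004,0.006,-0.003,-1],
    [0,0,-10,0,0,0,-1],
    [0,0,-6,0,0,0,-1],
    [0,0,-3,0,0,0,-1],
    [0,0,0,0,0,0,-1]
  ]
}}

```text
time_s: 11.23
eef_pos: [554.4, -254.5, 16.9]
ee_rot: [0.003, 0.707, 0.707, 0.001]
force: [0.1, -0.5, -0.8]
grip_width: 0.305
```

```bash
python3 tilt.py
```

```text
11.2333 [ 554.4 -254.5   16.9] [ 0.1 -0.5 -0.8] 0.3046868948440889
[ 0.0029  0.0046 -0.0005]
```

Request:
{"fn": "play_rows", "kwargs": {
  "plan": [
    [0,0,-3,0,0,0,-1],
    [0,0,-2.5,0,0,0,-1],
    [0,0,0,0,0,0,-1]
  ]
}}

```text
time_s: 11.48
eef_pos: [554.7, -254.7, 11.5]
ee_rot: [0.003, 0.707, 0.707, 0.001]
force: [0.2, 0.5, 0.4]
grip_width: 0.307
```

Request:
{"fn": "play_rows", "kwargs": {
  "plan": [
    [0,0,-1.5,0,0,0,-1],
    [0,0,0,0,0,0,-1]
  ]
}}

```text
time_s: 11.65
eef_pos: [555.1, -255.0, 10.5]
ee_rot: [0.004, 0.707, 0.707, 0.001]
force: [-1.6, 0.6, 0.8]
grip_width: 0.31
```

Request:
{"fn": "play_rows", "kwargs": {
  "plan": [
    [0,0,-1,0,0,0,-0.25],
    [0,0,0,0,0,0,-0.2],
    [0,0,0,0,0,0,-0.1],
    [0,0,0,0,0,0,0],
    [0,0,0,0,0,0,0]
  ]
}}

```text
time_s: 12.07
eef_pos: [555.3, -255.1, 9.9]
ee_rot: [0.004, 0.707, 0.707, 0.001]
force: [0.1, 0.3, -0.6]
grip_width: 0.497
```

Request:
{"fn": "play_rows", "kwargs": {
  "plan": [
    [0,0,15,0,0,0,0],
    [0,0,25,0,0,0,0],
    [0,0,35,0,0,0,0],
    [0,0,35,0,0,0,0],
    [0,0,35,0,0,0,0]
  ]
}}

```text
time_s: 12.48
eef_pos: [550.8, -252.0, 151.6]
ee_rot: [-0.004, 0.707, 0.707, -0.001]
force: [1.1, -1.1, 0.3]
grip_width: 0.499
```

Request:
{"fn": "play_rows", "kwargs": {
  "plan": [
    [0,0,35,0,0,0,0],
    [0,0,15,0,0,0,0],
    [0,0,0,0,0,0,0]
  ]
}}

```text
time_s: 12.73
eef_pos: [552.2, -252.9, 212.2]
ee_rot: [0.002, 0.707, 0.707, 0.001]
force: [0.6, 1.3, -0.1]
grip_width: 0.503
```

```bash
python3 tilt.py
python3 - <<'E'
from h import *
w,a=cap('wrist'),cap('scene')
cv2.imwrite('pics/w7.png',np.hstack([cv2.resize(c['img'],(400,300)) for c in(w,a)]))
E
```

```text
12.7333 [ 552.2 -252.9  212.2] [ 0.6  1.3 -0.1] 0.5027284661329481
[ 0.0016  0.0031 -0.0004]
```

View pics/w7.png

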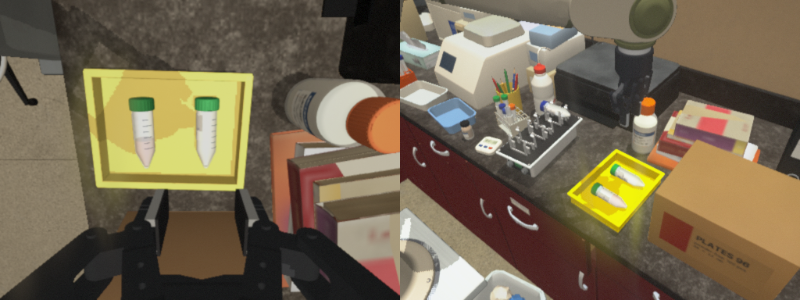

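Both green tubes lie flat side by side in the tray, with caps at (142,104) and (207,104) in the wrist panel. The blue tube is still in its clip, at (548,108) in the scene panel. The gripper is clear and holding nothing.

```bash
python3 -c "
from rig import ctrl
print(ctrl.finish_job())"
```

```text
the job is handed in; nothing more can be done
None
```

I pulled both green-capped tubes straight up out of their clips, one at a time, and laid them on the tray floor. They sit side by side along the tray's y axis, about 42 mm either side of the middle. The job was handed in at about 13 s of the 59 s allowed.

- **Final check:** the last wrist and scene pictures show both green tubes flat in the tray and the blue tube still in its clip. The gripper was open, about 210 mm above the worktop and clear of everything. The highest force I read at the end of a move was about 7 N.
- **Disagreements:** the scene/side and wrist cameras differed by about 4 mm on the tube positions and about 7 mm on the tray centre. I took values in between. Fast moves drifted by up to about 11 mm and I corrected them before each grasp and placing. No check failed.

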